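# Close the carton, then try, release and hold open the gauge chest

## Task

The measured part is about to be put away in the steel gauge chest: close its carton by folding the short inner flap down flat and then the wide outer flap flat over it, leaving the other things on the bench alone. Then open the chest for your colleague: first tug the lid up by its handle, before you touch the slide catch, to learn whether it is caught; if it is, push the catch's knob fully to the left end of its slot (as the robot sees it) and pull again. Finish while holding the lid by its handle, still and at least half open (45 degrees or more); do not let go, because it falls shut.

Things in the scene. Friction and masses are not known exactly. Their poses are not given: they have to be found in the camera images.
- chest: Fixed grey steel chest, 270 deep (x) x 290 wide (y) x 110 mm high; origin at the centre of its underside, x points away from the robot, y left, z up. Its top: a flat front deck (the 70 mm nearest the robot, 110 mm above the bench), behind it the lid. A tongue at the middle of the lid's front edge goes down through the deck, where the catch's bolt takes it, out of sight.
- lid (a joint): Hinge of the chest's lid (193 x 288 x 12 mm), rad: 0 shut, grows as the front edge rises, stops at 1.4; falls shut when let go. Hinge line along the chest's y, 128 mm behind its origin, 110 mm above the bench. If caught, the front edge rises only about 4 mm (0.02 rad), then stops hard; if free, 3 to 5 N at the handle lifts it.
- lid_handle (a point): Centre of the lid's round steel bar handle: 12 mm thick, 110 mm long along the chest's y, a leg at each end; bar centre 42 mm above the lid's upper face (lid shut: 164 mm above the bench), 155 mm in front of the hinge line. Moves with the lid.
- catch_knob (a point): On the axis of the slide catch's upright knob: 18 mm thick, top 30 mm above the deck; the point is 18 mm above the deck, 37 mm in front of the lid's front edge. It slides along the chest's y, 3 N of friction, stays where left. Its axis can go from 11 mm right of the chest's middle (bolt thrown) to 11 mm left (+y: bolt back, lid free). It begins in between; whether the bolt catches cannot be seen.
- carton: Fixed open cardboard carton, 120 deep (its x) x 170 wide (its y) x 72 mm high to its rim; origin at the centre of its underside, x away from the robot, y left, z up. The two end flaps (at its +y and -y ends) are already folded in; the two long flaps stand open.
- inner_flap (a joint): Crease of the short inner flap, rad: 0 folded down flat, 1.57 straight up, up to 2.4 leaning out towards the robot. Flap 55 x 164 x 4 mm; crease along the carton's y, 58 mm nearer the robot than the carton's origin, 74 mm above the bench. Stays where it is left; a fraction of a newton turns it.
- outer_flap (a joint): Crease of the wide outer flap, rad: 0 folded down flat over the carton, 1.57 straight up, up to 2.4 leaning out away from the robot. Flap 118 x 168 x 4 mm; crease along the carton's y, 58 mm behind the carton's origin, 79 mm above the bench. Stays where it is left; about half a newton turns it.
- inner_flap_mid (a point): Centre of the inner flap, 27 mm from its crease.
- outer_flap_mid (a point): Centre of the outer flap, 59 mm from its crease.
- ring_gauge: Loose bystander: steel ring 38 mm across, 14 mm high, lying on the chest's front deck near its left end; origin at the centre of its underside.
- caliper: Loose bystander: digital caliper 235 mm long, 14 mm high, lying on the bench on the robot's side of the carton; origin under its middle.
- machined_part: Loose bystander: flat aluminium part 80 x 60 x 32 mm at the right side of the bench; origin at the centre of its underside.
- v_block: Loose bystander: steel V-block 50 x 35 x 40 mm at the left side of the bench; origin at the centre of its underside.
- lens: Loose bystander: black lens barrel standing upright, 48 mm across, 85 mm high, behind the chest and carton; origin at the centre of its underside.
- cleaner: Loose bystander: white cleaner bottle 52 mm across, 140 mm high, at the right side of the bench; origin at the centre of its underside.
- plug_gauge: Loose bystander: plug gauge 130 mm long, 18 mm thick, lying behind the chest and carton; origin under its middle.
There are look-alikes about, which are no part of the job. Of the things like the carton, leave any that is yellow; of the rest the larger one is meant.

How it is judged:
By the outcome, as a careful person would: the job done as asked, in the order asked, and still so for the second after the job is handed in, while the arm keeps its last pose, push and grip.
It also fails if it takes over 61 s, if anything falls off the work surface, if the arm or the gripper's body presses on something with over 40 N, if the wrist force passes 120 N, or if a joint passes its speed limit or range.

## Robot

A 7-joint arm with a two-finger parallel gripper is mounted at the origin on the work surface. World frame = base frame: x ahead of the robot, y to its left, z up, the work surface at z = 0. Lengths are in m, angles in rad, forces in N, time in s.
With the tool pointing down it reaches from about 0.375 to 0.925 m from the base axis. Payload 3.1 kg.
Tool frame: the origin (TCP) lies at the very end of the fingers, on their centre line; the grasp point (between the pads) lies env.grip_depth behind it (env.grip_depth is the distance from the TCP to the grasp point, in m); z points along the fingers, y is the line along which they close (so a half turn about z gives the same grasp; the last joint's range is limited). The gripper opens to 85 mm and grips with 20 to 120 N. Pads are 22 mm wide; open, the fingers measure 114 mm over their backs; the gripper's body (76 mm by 85 mm) begins 54 mm behind the grasp point. The pads swing forward as they close: fully open they stand 13 mm farther back than shut.
Start: joints at [-0.098, 0.383, 0.044, 1.598, -0.018, 1.161, -0.05], TCP at [0.65, 0, 0.231] pointing down, gripper open.
Joint ranges: [-2.61, 2.61], [-0.41, 2.15], [-1.48, 1.57], [0, 2.5], [-1.57, 4.71], [0.05, 1.97], [-2.85, 2.85]. Speed limits (rad/s): [2.79, 2.79, 3.14, 3.14, 3.14, 3.14, 3.14].

## Interface

Orientations are given as a rotation vector (axis times angle).
In Python, from cell import env gives the robot as it stands. Calls block until the motion is done:
- env.move_to(position, orientation): joint-space move of the TCP to a pose.
- env.servo_line(position, frame=None, speed=0.15, max_force=None): straight line of the TCP; frame=None keeps the orientation; speed is the mean speed in m/s. With max_force (N) it stops when the force on the tool has changed by that much, and returns True; else False.
- env.move_j(angles): joint-space move.
- env.ungrasp() and env.close_gripper(strength=None): open the fingers fully, or close them until they stop; strength is the grip in N (None keeps the last).
- env.hold(seconds).
- env.ik(position, orientation): joint angles nearest the present ones, or None.
- env.get_state(): the state.
- env.grab_frame(name): name is "scene" or "side" or "wrist"; returns a dict with "image" (420x560x3 uint8, blue, green, red), "fx", "fy", "cx", "cy" (pixels), "k1" (the pictures are not rectified: a ray, as slopes to the right and down, at radius r is drawn at 1 + k1 r^2 times it, then the intrinsics apply), "rvec" (rotation vector, rad) and "tvec" (3), from world to camera coordinates, as OpenCV has them. Camera axes: x right, y down, z forward; pixel columns grow to the right and rows downward; lengths in m; the calibration is good to about 2 mm. A picture is of the moment at which its call begins. There is no depth.
A pose or a line that the arm cannot do raises env.PlanningError and nothing moves.
- env.job_done(): hands the job in; it is judged then, once.
Trained networks look in a picture, given as the dict that the camera call returned (one of the last four; its "shot" number tells which), for a name from the list of things; names that differ only in an ending like _2 or _b are one class to them, and where a whole thing is asked for, a point or a joint stands for the part that bears it (a point fixed in the world has none). Each returns a list of dicts, best first, with "confidence" (0 to 1); they miss things now and then, are a little off and sometimes report something else, mostly with a low value. They report only what shows in the picture. A call takes as long as a camera call. They do not tell look-alikes from the thing itself.
- env.find_in(picture, query): "box" ([centre column, centre row, width, height] in pixels, round what is visible of it).
- env.regions_of(picture, query): "region" (420x560 bool, what is visible of it) and "box" ([centre column, centre row, width, height] in pixels, round what is visible of it).
The state is a dict: "time_s": time; "joint_positions": joint angles; "dq": joint speeds; "joint_torque": joint torques, N m; "position": TCP position; "tcp_rot": TCP orientation; "force": force on the tool from outside, world axes, zero at the start; "torque": the same for the moment, N m; "width": finger opening in m; "grasp_force": force on a finger pad.
Only numpy, scipy, OpenCV 4.12 (cv2) and the standard library are available. Lean on these libraries where they do the work, as an engineer would, in place of code of your own. Each camera call takes 0.05 s, during which the arm holds its last target. There are 200 camera calls.

## Working session

There is one attempt and no reset: what is moved stays moved. The work goes in short steps, each a Python script; the robot and the scene stay as the last script left them, time stands still between calls to the robot, and variables do not carry over. Pictures are saved under pics/ and viewed, at most 10 in all, crops included, and the job is handed in when it is done.

```bash
ls; mkdir -p pics; python3 - <<'E'
from cell import env
import cv2,numpy as np
a=env.grab_frame("scene");b=env.grab_frame("side")
cv2.imwrite("pics/a.png",a["image"]);cv2.imwrite("pics/b.png",b["image"])
for n,f in (("scene",a),("side",b)):
    print(n,{k:np.round(f[k],3).tolist() for k in("fx","fy","cx","cy","k1","rvec","tvec")})
    R=cv2.Rodrigues(np.array(f["rvec"]))[0];print("cam at",-R.T@np.array(f["tvec"]))
    for q in("carton","chest","lid_handle","catch_knob","inner_flap","outer_flap"):
        print(q,[(np.round(d["box"]).tolist(),round(d["confidence"],2)) for d in env.find_in(f,q)][:4])
print(env.grip_depth,env.get_state())
E
```

```text
pics
scene {'fx': 526.96, 'fy': 526.96, 'cx': 282.469, 'cy': 203.35, 'k1': 0.043, 'rvec': [0.96, 2.638, -0.824], 'tvec': [0.37, -0.197, 1.765]}
cam at [1.0501721  0.64733327 1.33037643]
carton [([214.0, 178.0, 64.0, 54.0], 0.76), ([292.0, 149.0, 35.0, 41.0], 0.72), ([175.0, 243.0, 21.0, 28.0], 0.37)]
chest [([319.0, 268.0, 147.0, 145.0], 0.98), ([200.0, 119.0, 11.0, 14.0], 0.7)]
lid_handle [([312.0, 264.0, 122.0, 113.0], 0.63), ([209.0, 175.0, 74.0, 65.0], 0.29)]
catch_knob [([259.0, 174.0, 29.0, 45.0], 0.64), ([345.0, 230.0, 4.0, 14.0], 0.39)]
inner_flap [([215.0, 292.0, 26.0, 41.0], 0.25)]
outer_flap [([291.0, 140.0, 30.0, 30.0], 0.61), ([195.0, 177.0, 19.0, 26.0], 0.55)]
side {'fx': 517.879, 'fy': 517.879, 'cx': 283.796, 'cy': 203.101, 'k1': 0.049, 'rvec': [2.196, -0.063, 0.019], 'tvec': [-0.526, 0.126, 1.784]}
cam at [ 0.46424854 -1.39754106  1.14233398]
carton [([303.0, 264.0, 59.0, 88.0], 0.89), ([188.0, 343.0, 55.0, 57.0], 0.74), ([210.0, 270.0, 40.0, 40.0], 0.73)]
chest [([284.0, 193.0, 78.0, 75.0], 0.89)]
lid_handle [([290.0, 178.0, 59.0, 45.0], 0.74), ([324.0, 250.0, 7.0, 5
[... 204 characters left out ...]
me_s': 0.7, 'joint_positions': array([-0.0977877 ,  0.38287034,  0.04393199,  1.59788309, -0.01791889,
        1.16118021, -0.049928  ]), 'dq': array([ 0.00081873,  0.00037228,  0.00181487, -0.00207951, -0.00080959,
       -0.00026745, -0.00125471]), 'joint_torque': array([ 2.13485976e-05, -4.33281577e+01,  1.02262337e+00, -2.49847323e+01,
        1.04039107e-02,  1.59673749e-03, -3.31792023e-05]), 'position': array([6.50019982e-01, 8.49480501e-07, 2.31296733e-01]), 'tcp_rot': array([2.22146673e+00, 2.22139740e+00, 9.09650038e-05]), 'force': array([-0.47722817, -0.16899482, -0.18509086]), 'torque': array([-0.00811486, -0.00311504, -0.00134603]), 'grasp_force': 0.0, 'width': 0.08540197351306}
```

View pics/a.png

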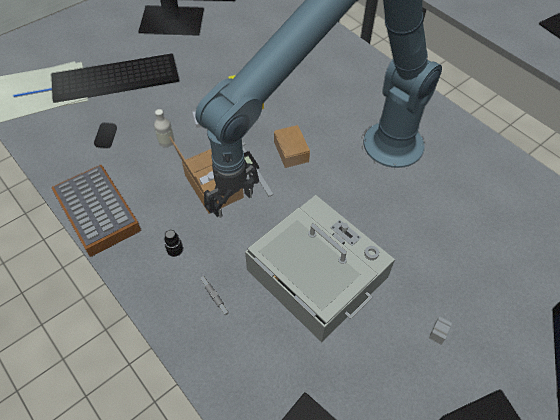

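View pics/b.png

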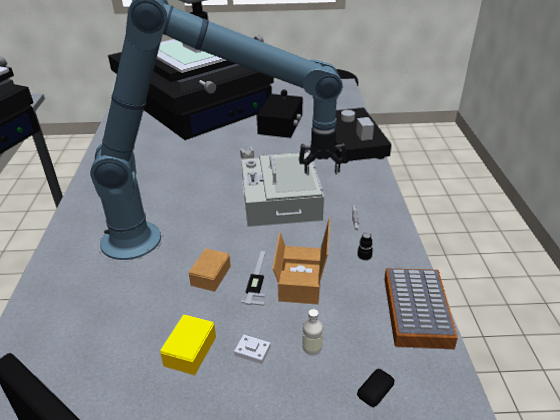

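The brown carton with standing flaps (side view 302,265) is the largest non-yellow one. The closed brown carton (210,270) is smaller and the yellow one (188,343) is excluded. The chest is at side (284,190). Next I'll fit models to the network masks and check the overlay on an enlarged crop.

```bash
cat > h.py <<'E'
from cell import env
import cv2,numpy as np
from scipy.optimize import differential_evolution,minimize
def proj(f,P):
    R=cv2.Rodrigues(np.array(f["rvec"],float))[0]
    c=np.asarray(P,float).reshape(-1,3)@R.T+np.array(f["tvec"]);s=c[:,:2]/c[:,2:]
    s=s*(1+f["k1"]*(s**2).sum(1,keepdims=True))
    return s*[f["fx"],f["fy"]]+[f["cx"],f["cy"]]
def ray(f,uv):
    s0=(np.array(uv,float)-[f["cx"],f["cy"]])/[f["fx"],f["fy"]];s=s0.copy()
    for _ in range(10): s=s0/(1+f["k1"]*(s**2).sum())
    R=cv2.Rodrigues(np.array(f["rvec"],float))[0]
    return -R.T@np.array(f["tvec"]),R.T@np.array([*s,1])
def onz(f,uv,z):
    o,d=ray(f,uv);return o+d*(z-o[2])/d[2]
def T(p,L):  # local->world
    x,y,a=p[:3];L=np.asarray(L,float);c,s=np.cos(a),np.sin(a)
    return np.c_[x+c*L[:,0]-s*L[:,1],y+s*L[:,0]+c*L[:,1],L[:,2]]
def box(dx,dy,z0,z1): return np.array([[i*dx/2,j*dy/2,z] for z in(z0,z1) for i,j in((-1,-1),(1,-1),(1,1),(-1,1))])
def flap(which,a,w=None):
    if which=="in": x0,z0,L,W,s=-.058,.074,.055,.164,1
    else: x0,z0,L,W,s=.058,.079,.118,.168,-1
    e=[x0+s*L*np.cos(a),z0+L*np.sin(a)]
    return np.array([[x0,-W/2,z0],[x0,W/2,z0],[e[0],W/2,e[1]],[e[0],-W/2,e[1]]])
def chest_parts(p): return [T(p,np.r_[box(.27,.29,0,.11),box(.001,.001,0,.01)])]
def carton_parts(p): return [T(p,box(.12,.17,0,.072)),T(p,flap("in",p[3])),T(p,flap("out",p[4]))]
def render(f,parts,S=4):
    m=np.zeros((420*S,560*S),np.uint8)
    for P in parts:
        h=cv2.convexHull(((proj(f,P)+.5)*S).astype(np.float32)).astype(np.int32);cv2.fillConvexPoly(m,h,1)
    return m
def iou(obs,parts,p,S=4):
    t=0
    for f,g in obs:
        m=render(f,parts(p),S);G=cv2.resize(g.astype(np.uint8),None,fx=S,fy=S,interpolation=0)
        t+=(m&G).sum()/max(1,(m|G).sum())
    return t/len(obs)
def fit(obs,parts,bounds,S=2):
    r=differential_evolution(lambda p:-iou(obs,parts,p,S),bounds,popsize=10,maxiter=60,seed=1,tol=1e-4)
    return r.x,-r.fun
E
python3 - <<'E'
from h import *
a=env.grab_frame("scene");b=env.grab_frame("side")
def reg(f,q,near):
    R=env.regions_of(f,q); R=[r for r in R if np.hypot(r["box"][0]-near[0],r["box"][1]-near[1])<30]
    return max(R,key=lambda r:r["region"].sum()) if R else None
ca,cb=reg(a,"chest",(319,268)),reg(b,"chest",(284,190))
k=reg(b,"carton",(302,264))
for r in(ca,cb,k): print(r["box"],r["region"].sum(),r["confidence"])
c0=onz(b,(284,200),.05);k0=onz(b,(302,275),.04);print(c0,k0)
pc,s=fit([(a,ca["region"]),(b,cb["region"])],chest_parts,[(c0[0]-.08,c0[0]+.08),(c0[1]-.08,c0[1]+.08),(-.6,.6)]);print("chest",pc,s)
pk,s=fit([(b,k["region"])],carton_parts,[(k0[0]-.08,k0[0]+.08),(k0[1]-.08,k0[1]+.08),(-.6,.6),(1,2.4),(1,2.4)]);print("carton",pk,s)
np.savez("fit.npz",pc=pc,pk=pk)
def draw(f,x0,y0,x1,y1,S):
    im=cv2.resize(f["image"][y0:y1,x0:x1],None,fx=S,fy=S,interpolation=2)
    def pl(P,c,cl=True): cv2.polylines(im,[((proj(f,P)+.5-[x0,y0])*S).astype(np.int32)],cl,c,1)
    B=T(pc,box(.27,.29,0,.11));pl(B[4:],(0,0,255));pl(B[:4],(0,0,120))
    pl(T(pc,[[-.065,-.145,.11],[-.065,.145,.11]]),(0,255,0),False)
    pl(T(pc,[[-.027,-.055,.164],[-.027,.055,.164]]),(255,0,0),False)
    pl(T(pc,[[-.102,-.011,.11],[-.102,.011,.11]]),(255,0,255),False)
    for P,c in zip(carton_parts(pk),((0,0,255),(255,0,0),(0,255,0))):
        pl(P[4:] if len(P)==8 else P,c)
        if len(P)==8: pl(P[:4],(0,0,120))
    return im
A=draw(a,235,185,405,345,2.3);B=draw(b,235,140,340,310,3.5)
H=max(A.shape[0],B.shape[0]);o=np.zeros((H,A.shape[1]+B.shape[1],3),np.uint8)
o[:A.shape[0],:A.shape[1]]=A;o[:B.shape[0],A.shape[1]:]=B
cv2.imwrite("pics/c.png",o);print(o.shape)
E
```

```text
[318.8, 266.4, 147.8, 143.8] 11926 0.89
[284.6, 191.6, 80.1, 72.6] 4951 0.8
[300.4, 263.9, 61.5, 87.1] 2875 0.96
[0.53447193 0.13017962 0.05      ] [ 0.56905629 -0.25156617  0.04      ]
chest [0.52333085 0.19578864 0.05815148] 0.9420148915555528
carton [ 0.5640183  -0.2434919  -0.16038027  1.87769162  1.7542749 ] 0.9615252784918594
(595, 759, 3)
```

View pics/c.png

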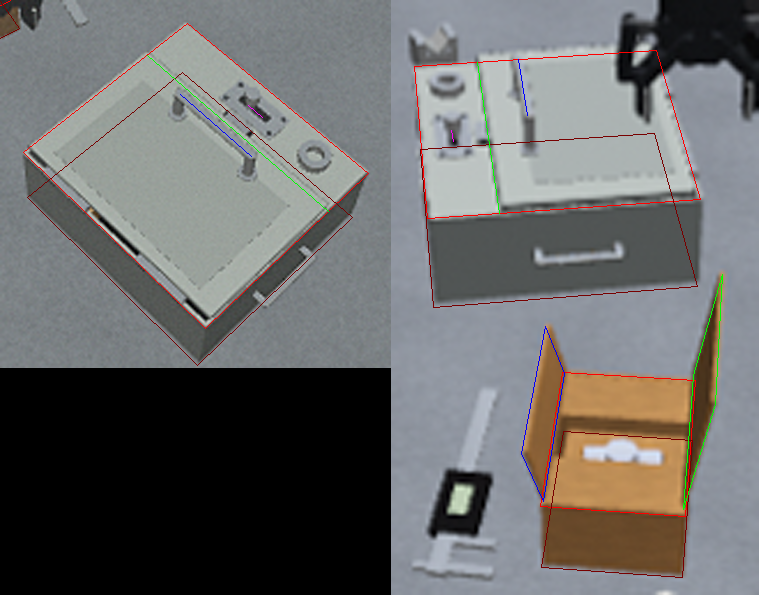

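The overlay matches in both views: chest edges and handle coincide, and the carton rim and both flaps line up. The open brown carton is therefore confirmed, and the poses are good enough to act on. Next I'll fold the flaps.

```bash
cat >> h.py <<'E'
from scipy.spatial.transform import Rotation as Ro
Z=np.load("fit.npz");pc,pk=Z["pc"],Z["pk"]
R0=Ro.from_matrix([[0,1,0],[1,0,0],[0,0,-1]])
def ori(p): return (Ro.from_euler("z",p[2])*R0).as_rotvec()
def W(p,x,y,z): return T(p,[[x,y,z]])[0]
def st(t=""):
    s=env.get_state();print(t,round(s["time_s"],1),np.round(s["position"],4),"F",np.round(s["force"],1),"w",round(s["width"],4))
E
python3 - <<'E'
from h import *
b=env.grab_frame("side")
print("lens",onz(b,(365,256),0),"inner start",W(pk,-.115,0,.1))
env.close_gripper(30)
env.servo_line([.60,-.02,.29],speed=.25)
o=ori(pk)
env.move_to(W(pk,-.125,0,.25),o);st("a")
w=.015;r=.042
env.servo_line(W(pk,-.125,0,.115),speed=.2)
for th in(1.9,1.5,1.1,.7,.35,.12):
    p=W(pk,-.058+r*np.cos(th)-w,0,.076+r*np.sin(th))
    print(env.servo_line(p,speed=.12,max_force=20),end=" ")
st("arc")
p=env.get_state()["position"];print(env.servo_line([p[0],p[1],.071],speed=.03,max_force=4));st("press")
env.servo_line(W(pk,-.02,0,.26),speed=.25)
env.servo_line(W(pk,.13,0,.26),speed=.25)
f=env.grab_frame("scene");g=env.grab_frame("side")
A=cv2.resize(f["image"][110:260,150:300],None,fx=2.6,fy=2.6);B=cv2.resize(g["image"][210:320,250:390],None,fx=2.8,fy=2.8)
n=max(len(A),len(B));pad=lambda i:cv2.copyMakeBorder(i,0,n-len(i),0,0,0)
cv2.imwrite("pics/d.png",np.hstack([pad(A),pad(B)]));st("b")
E
```

```text
lens [ 0.78655512 -0.13362408  0.        ] inner start [ 0.45049414 -0.22512713  0.1       ]
a 3.3 [ 0.4424 -0.2218  0.2501] F [0.2 0.7 0.2] w -0.0002
False False False False False False arc 6.0 [ 0.5324 -0.2383  0.0806] F [-0.   0.3 -0.7] w 0.0002
True
press 6.2 [ 0.5337 -0.2389  0.0767] F [-1.   0.1  5.4] w 0.0002
b 8.0 [ 0.6906 -0.2648  0.2595] F [-0.3  1.1 -0.7] w 0.0001
```

View pics/d.png

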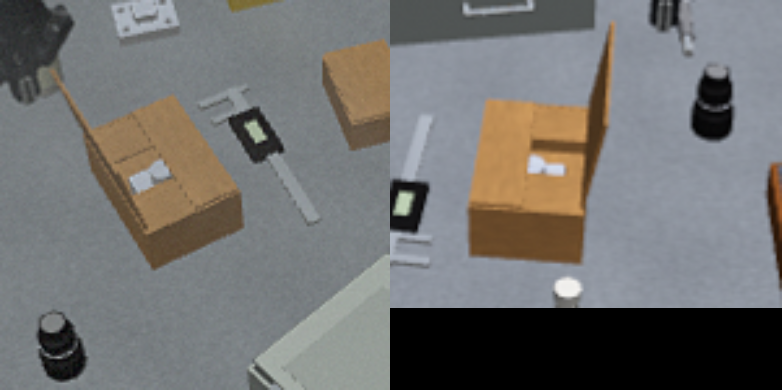

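Both views show the inner flap lying flat, with the outer flap still standing and nothing else disturbed. Now the outer flap, then on to the chest handle for the first tug.

```bash
python3 - <<'E'
from h import *
w=.015;r=.082
env.servo_line(W(pk,.125,0,.162),speed=.2)
for th in(1.8,1.4,1.0,.65,.35,.12):
    print(env.servo_line(W(pk,.058-r*np.cos(th)+w,0,.081+r*np.sin(th)),speed=.15,max_force=20),end=" ")
st("arc")
p=env.get_state()["position"];print(env.servo_line([p[0],p[1],.075],speed=.03,max_force=4));st("press")
env.servo_line(W(pk,0,0,.26),speed=.25)
env.ungrasp()
env.move_to(W(pc,-.027,0,.25),ori(pc));st("above handle")
f=env.grab_frame("side");g=env.grab_frame("wrist")
A=cv2.resize(f["image"][210:320,250:350],None,fx=2.6,fy=2.6);B=g["image"].copy()
for P in([[-.027,-.055,.164],[-.027,.055,.164]],[[-.102,-.011,.128],[-.102,.011,.128]],[[-.065,-.144,.122],[-.065,.144,.122]]):
    q=proj(g,T(pc,P)).astype(int);cv2.line(B,tuple(map(int,q[0])),tuple(map(int,q[1])),(0,0,255),1)
B=cv2.resize(B,(530,398))
n=max(len(A),len(B));pad=lambda i:cv2.copyMakeBorder(i,0,n-len(i),0,0,0)
cv2.imwrite("pics/e.png",np.hstack([pad(A),pad(B)]))
E
```

```text
False False False False False False arc 10.7 [ 0.5556 -0.2419  0.0906] F [ 0.9  0.3 -0. ] w -0.0001
True
press 11.1 [ 0.5567 -0.2424  0.0816] F [-1.2 -0.9  6.4] w -0.0001
above handle 14.3 [0.4974 0.1922 0.25  ] F [ 0.3 -0.1  0.5] w 0.0853
```

View pics/e.png

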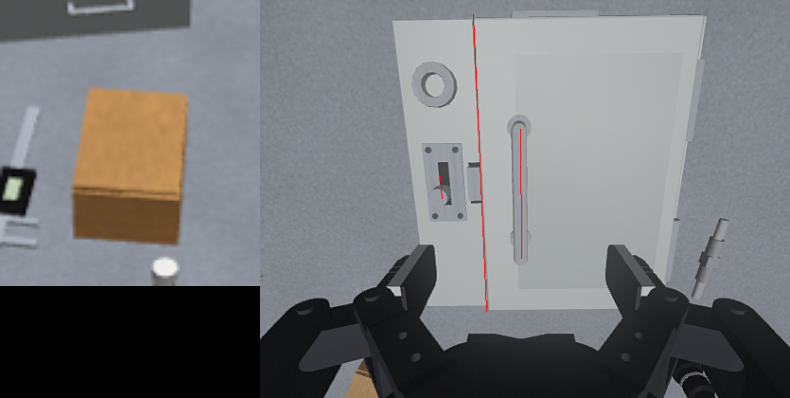

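The carton is closed with both flaps flat. In the wrist view the handle (about 520,190) lies on the predicted line and the knob (440,190) is right of mid-slot. Next: grasp the handle and tug.

```bash
python3 - <<'E'
from h import *
print(env.servo_line(W(pc,-.027,0,.146),speed=.12,max_force=10))
env.close_gripper(50);st("gripped")
p=env.get_state()["position"]
print("stopped",env.servo_line([p[0],p[1],p[2]+.02],speed=.03,max_force=15));st("tug")
E
```

```text
False
gripped 16.1 [0.4964 0.1942 0.1462] F [-1.  -1.   1.5] w 0.0103
stopped True
tug 16.5 [0.4973 0.1943 0.1488] F [ 3.   2.1 -4.9] w 0.0101
```

```bash
python3 - <<'E'
from h import *
p=env.get_state()["position"]
print("stopped",env.servo_line([p[0],p[1],.166],speed=.02,max_force=22));st("tug2")
E
```

```text
stopped True
tug2 16.9 [0.4973 0.1943 0.1489] F [ 3.5  0.7 -4.6] w 0.0103
```

Both tugs stopped hard after about 3 mm, so the lid is caught. Now the catch.

```bash
python3 - <<'E'
from h import *
p=env.get_state()["position"]
env.servo_line([p[0],p[1],.1462],speed=.05)
env.ungrasp()
env.servo_line([p[0],p[1],.22],speed=.2)
env.close_gripper(50)
env.servo_line(W(pc,-.104,-.055,.2),speed=.2)
print(env.servo_line(W(pc,-.104,-.055,.121),speed=.12,max_force=10));st("low")
print("stopped",env.servo_line(W(pc,-.104,.004,.121),speed=.04,max_force=14));st("push")
q=env.get_state()["position"]-W(pc,0,0,0);c,s=np.cos(pc[2]),np.sin(pc[2]);print("local",c*q[0]+s*q[1],-s*q[0]+c*q[1])
f=env.grab_frame("wrist")
cv2.imwrite("pics/f.png",f["image"])
E
```

```text
False
low 20.6 [0.4236 0.1354 0.1215] F [-0.8  0.4  0.3] w -0.0002
stopped True
push 21.7 [0.4197 0.1795 0.1206] F [-0.  -0.4  0.6] w -0.0
local -0.10444804452245333 -0.010265415961562092
```

View pics/f.png

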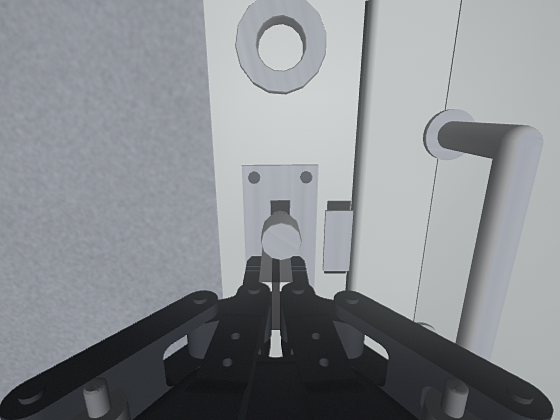

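The knob (281,238) sits at or near the slot's left end. I'll push once more to be sure, then regrasp and pull.

```bash
python3 - <<'E'
from h import *
print("stopped",env.servo_line(W(pc,-.104,.012,.121),speed=.03,max_force=25));st("push2")
env.hold(.2);st("held")
env.servo_line(W(pc,-.104,-.03,.121),speed=.1)
env.servo_line(W(pc,-.104,-.03,.22),speed=.2)
env.ungrasp()
env.servo_line([.4968,.194,.22],speed=.2)
env.servo_line([.4968,.194,.146],speed=.12,max_force=10)
env.close_gripper(50);st("grip")
p=env.get_state()["position"]
# hinge-arc relative to present grasp
R=.164;a0=np.arctan2(.054,.155);ex=np.array([np.cos(pc[2]),np.sin(pc[2]),0])
for d in(3,8,14,21,28,35,42,49,55,60):
    t=a0+np.radians(d)
    q=p+ex*R*(np.cos(a0)-np.cos(t))+[0,0,R*(np.sin(t)-np.sin(a0))]
    h=env.servo_line(q,speed=.08,max_force=25)
    if h: break
    
st("lift %d %s"%(d,h))
f=env.grab_frame("side");g=env.grab_frame("scene")
A=cv2.resize(f["image"][110:260,220:360],None,fx=2.6,fy=2.6);B=cv2.resize(g["image"][140:350,220:420],None,fx=2,fy=2)
n=max(len(A),len(B));pad=lambda i:cv2.copyMakeBorder(i,0,n-len(i),0,0,0)
cv2.imwrite("pics/g.png",np.hstack([pad(A),pad(B)]))
E
```

```text
stopped True
push2 22.2 [0.4185 0.1792 0.1197] F [ 1.1 -2.   0.3] w -0.0
held 22.4 [0.4181 0.179  0.1193] F [-0.3 -0.3  0.6] w -0.0003
grip 26.2 [0.4962 0.194  0.1463] F [-4.9 -0.5  4.1] w 0.0102
lift 60 False 29.8 [0.6233 0.2024 0.2591] F [-3.8  1.3  8. ] w 0.0099
```

View pics/g.png

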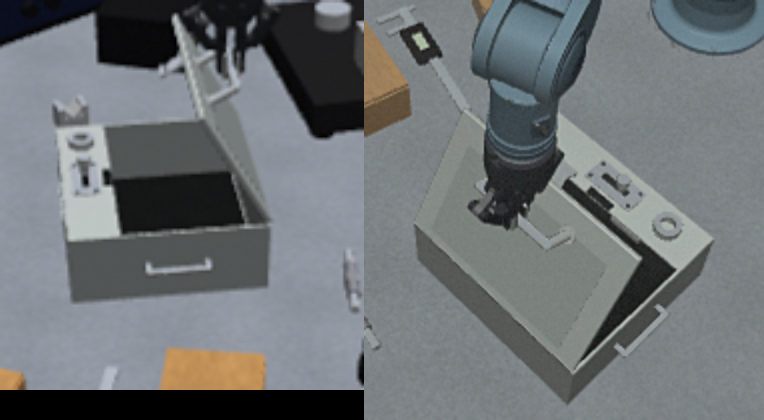

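The lid stands about 60° open in the gripper and the ring is undisturbed on the deck. One stillness check, then hand in.

```bash
python3 - <<'E'
from h import *
env.hold(.7);st("hold");print(abs(env.get_state()["dq"]).max())
print(env.job_done())
E
```

```text
hold 30.6 [0.623  0.2024 0.259 ] F [-3.5  0.9  8. ] w 0.0098
0.003665119802243388
the job is handed in; nothing more can be done
None
```

I handed the job in at about 31 s: the carton is closed, inner flap then outer; the first tug showed the lid was caught, so I pushed the catch left until it stopped hard and pulled again, and the arm is now holding the lid still at about 60° (from the arm's position).

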